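# Clip and set a loading coil

### The arm

A 6-joint arm with a two-finger parallel gripper is mounted at the origin on the work surface. World frame = base frame: x ahead of the robot, y to its left, z up, the work surface at z = 0. Lengths are in m, angles in rad, forces in N, time in s.
With the tool pointing down it reaches from about 0.375 to 0.9 m from the base axis. Payload 3.1 kg.
Tool frame: the origin (TCP) lies between the finger pads; the fingertips stand 17 mm ahead of it and the grasp point (between the pads) lies 2 mm behind it; z points along the fingers, y is the line along which they close (so a half turn about z gives the same grasp; the last joint's range is limited). The gripper opens to 85 mm and grips with 20 to 120 N. Pads are 22 mm wide; open, the fingers measure 114 mm over their backs; the gripper's body (76 mm by 85 mm) begins 54 mm behind the grasp point. The pads swing forward as they close: fully open they stand 13 mm farther back than shut.
Start: joints at [-1.355, 0.527, 1.433, -0, 1.181, -0.178], TCP at [0.24, -0.577, 0.248] pointing down, gripper open.
Joint ranges: [-3.08, 3.08], [-0.75, 2.2], [0.22, 2.44], [-1.43, 4.57], [0, 2.65], [-2.85, 2.85]. Speed limits (rad/s): [2.79, 2.79, 3.14, 3.14, 3.14, 3.14].

### API

Orientations are given as a unit quaternion [x, y, z, w].
In Python, from station import sense, vision, order gives the robot as it stands.
- The arm moves only by the shell command python3 -m crank 'ROWS' [OPENING] [FORCE]. ROWS is JSON, a list of rows, each an object with "dp": the shift along the world's x, y, z in units of 30 mm (1.0 is 30 mm), a list of three; "angular": the turn, a rotation vector about the world's x, y, z in degrees, a list of three. In form: [{"dp": [dx, dy, dz], "angular": [ax, ay, az]}, ...]. A call has 1 to 20 rows; each row shifts and turns the commanded pose from where the row before left it; what a row does not reach is not made up. A row lasts 1/10 s, in which the tool goes at most 50 mm and 8.59 degrees, less where a joint would pass 70% of its speed; a pose out of reach is approached as far as the arm can. A call is refused whole if a number of a shift passes 1 or a number of a turn 8.59, either way. A call with a gripper value outside its range is refused whole. OPENING is the closure, from 0 (fully open) to 1 (shut), set as the call begins (- or left out, the last holds). The fingers move at their own pace and stop on an object; FORCE is the grip in N (left out, the last holds). Time passes only in rows, so rows that do not move let the fingers close. It gives the time, the measured TCP pose, the force, the opening and the grip force at its end, in the units of the state.
- sense(): the state, without advancing time (a new reading comes with each control period).
- vision.snapshot(name): name is "scene" or "side" or "wrist"; returns a dict with "image" (420x560x3 uint8, blue, green, red), "range_z" (420x560 float32, m along the optical axis (not along the pixel's ray), 0 where there is no reading), "mtx" (3x3 intrinsics, pixels), "pose" (4x4, takes a point from camera to world coordinates); the wrist camera has in their place "mount" (4x4, takes a point from camera to tool coordinates, whose origin is the TCP and whose axes are the flange's). Camera axes: x right, y down, z forward; pixel columns grow to the right and rows downward; lengths in m; the calibration is good to about 2 mm. A picture is of the moment at which its call begins: read the wrist's pose just before it.
- order.sign_off(): hands the job in; it is judged then, once.
The state is a dict: "t": time; "q": joint angles; "qd": joint speeds; "tau": joint torques, N m; "tcp_pos": TCP position; "tool_rot": TCP orientation; "force": force on the tool from outside, world axes, zero at the start; "ft_torque": the same for the moment, N m; "finger_gap": opening from 0.0 (shut) to 1.0 (fully open); "gripper_force": force on a finger pad.
Only numpy, scipy, OpenCV 4.12 (cv2) and the standard library are available. Lean on these libraries where they do the work, as an engineer would, in place of code of your own. Each camera call takes 0.05 s, during which the arm holds its last target. There are 200 camera calls.

### The job

Get this antenna loading coil ready for the band: first press the retaining clip from its holder down onto the grooved end of the coil's shaft until it snaps fully home, so that the coil cannot shift. Then nudge the stiff slider along the guide bar in small taps until its pointer stands opposite the band marker, without running past it, and leave everything else on the desk where it is.

Things in the scene. Friction and masses are not known exactly. Their poses are not given: they have to be found in the camera images.
- coil_stand: fixed loading coil in its bracket: base 110 x 290 x 10 mm; two black end plates (96 wide, 8 thick, top 118 mm above the desk) at local y = -114 and +114 mm; between them a copper-wound white former 65 mm across along local y, 62 mm above the desk; a 12 mm steel guide bar (top at 116 mm) joins the plates above it. Origin: middle of the base's underside, on the desk; z up
- groove (a point): middle of the groove near the end of the coil's steel shaft (28 mm across), on its axis, 62 mm above the desk. The shaft sticks out 59 mm past the end plate at coil_stand's -y end; the groove lies 32 mm out, is 18 mm wide along the shaft, and its core is 20 mm across. Axes as coil_stand's (y along the shaft, towards the coil)
- holder: fixed steel holder in which the clip waits: plate 90 x 76 x 10 mm, on which its feet stand, with a tongue along its local y (10 wide, top 32 mm above the desk) standing in the clip's mouth, and two low cheeks (60 mm long in x, top 26 mm above the desk) before and behind the clip. Origin: middle of its underside; z up
- clip: open spring clip of white nylon, mouth down: 42 mm wide (local x), 12 thick (y), 88 high, 100 g; two springy jaws below, a flat thumb tab above (28 wide in x, 12 thick in y, from 41 to 88 mm above its feet). Origin: between its feet; z up, y along its bore. Goes either way round. Its throat is 15 mm: pressed straight down over the 20 mm core it takes roughly 10 to 20 N, then snaps on
- clip_bore (a point): centre of the clip's bore, 22 mm above its feet; it lies on the shaft's axis, in the middle of the groove, when the clip is home
- clip_tab (a point): middle of the clip's thumb tab, where it is gripped, 48 mm above the bore's centre and 70 mm above its feet
- slider (a joint): travel of the slider along the guide bar in m: 0 at the end next to the grooved shaft end, growing along coil_stand's +y, at most 0.156. Stiff: it stays where it is left and takes about 7 to 12 N to move
- slider_rear (a point): rear end of the slider (it looks to coil_stand's -y), 137 mm above the desk, 30 mm behind the pointer. The slider is a black block 52 wide and 60 long, 98 to 124 mm above the desk, with a ribbed part on it, 44 wide and 52 long, up to 152 mm; so at this height the face is 4 mm ahead (+y) of this point
- slider_nib (a point): tip of the steel pointer at the slider's side (coil_stand's +x), at the middle of its length, 110 mm above the desk; axes as coil_stand's
- marker: band marker: small steel rider with a brass screw, clamped on the dark index rail that runs beside the guide bar (18 mm wide, top at 106 mm, local x = +56 mm). Its pointed nib faces the slider's pointer. Origin under the nib's tip, 100 mm above the desk; axes as coil_stand's. The slider is set when slider_nib has y = 0 in this frame. At the start the pointer is about 34 to 140 mm short of it
- tape: bystander: roll of black tape, 76 mm across, 22 high
- screwdriver: bystander: screwdriver, 190 mm long
- handheld: bystander: handheld radio standing upright, 58 x 32 x 105 mm with a 75 mm aerial
- mouse: bystander: computer mouse, 102 mm long
- tin: bystander: blue tin, 78 x 56 x 34 mm
- pen_cup: bystander: white ceramic cup, 76 mm across, 95 high
- multimeter: bystander: multimeter lying on its back, 175 x 85 x 36 mm
Mind the look-alikes: they are no part of the job. There is more than one size of the clip; the job needs the smallest.

How it is judged:
On the way, in this order (a step that is already met when the one before it is completed fails the run):
1. the clip is snapped home in the groove (distance between clip_bore and groove below 0.005 m and angle between clip's own z axis and vertical below 0.26 rad and angle between the y axis of clip and the y axis of coil_stand, either way round below 0.2 rad), for 0.2 s.
2. the slider's pointer stands at the marker (y of slider_nib in the frame of marker between -0.003 and 0.003 m), for 0.2 s.
At the end, for the whole second after the job is handed in: The clip is snapped home in the groove (its bore's centre within 5 mm of the groove's centre, tab up within 15 degrees) and at rest, and the slider's pointer is within 3 mm of the band marker along the bar (all of step 1 and all of step 2 and linear speed of clip below 0.02 m/s); the robot touches nothing.
It fails at once if the slider's pointer runs more than 4 mm past the marker (y of slider_nib in the frame of marker above 0.004 m).
It fails at once if a bystander is pushed more than 30 mm (distance of any of tape, screwdriver, handheld, mouse, tin, pen_cup, multimeter from where it was at the start of the episode above 0.03 m).
It also fails if it takes over 51 s, if anything falls off the work surface, if the arm or the gripper's body presses on something with over 40 N, if the wrist force passes 120 N, or if a joint passes its speed limit or range.

## Working session

There is one attempt and no reset: what is moved stays moved. The work goes in short steps, Python scripts to look and compute and a shell command to move; the robot and the scene stay as the last step left them, time stands still between calls to the robot, and variables do not carry over. Pictures are saved under pics/ and viewed, at most 10 in all, crops included, and the job is handed in when it is done.

```bash
mkdir -p pics; ls; python3 - <<'E'
from station import sense, vision
import cv2,numpy as np
s=sense();print(s['t'],s['tcp_pos'],s['tool_rot'],s['finger_gap'])
for n in ['scene','side']:
    d=vision.snapshot(n);np.savez(f'{n}.npz',**d);cv2.imwrite(f'pics/{n}0.png',d['image']);print(d['mtx'],d['pose'])
E
```

```text
pics
0.0 [ 0.23967357 -0.57648283  0.24731768] [ 9.80677458e-01  1.95628568e-01 -2.59854604e-05 -1.08885375e-03] 0.9959286702171567
[[415.93548844   0.         280.49535025]
 [  0.         415.93548844 205.43743974]
 [  0.           0.           1.        ]] [[-0.7630698   0.52551561 -0.3762417   1.01323697]
 [ 0.64620454  0.63115512 -0.42902554  0.41596849]
 [ 0.01200726 -0.57050553 -0.82120599  1.04105926]
 [ 0.          0.          0.          1.        ]]
[[526.06706787   0.         271.54518032]
 [  0.         526.06706787 201.90261919]
 [  0.           0.           1.        ]] [[ 0.78978911  0.37187362 -0.4877942   1.16724597]
 [ 0.61324962 -0.4624252   0.64038101 -0.87442193]
 [ 0.01257248 -0.80490555 -0.59326974  0.82903331]
 [ 0.          0.          0.          1.        ]]
```

View pics/scene0.png

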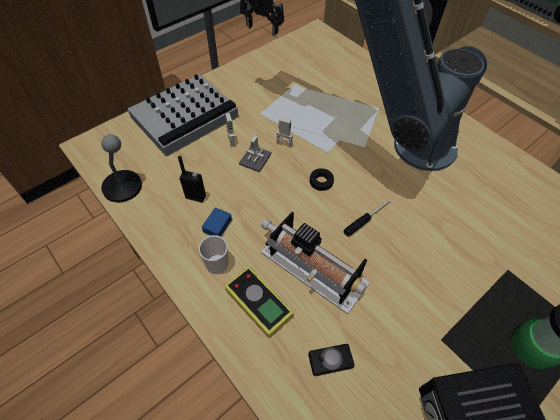

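View pics/side0.png

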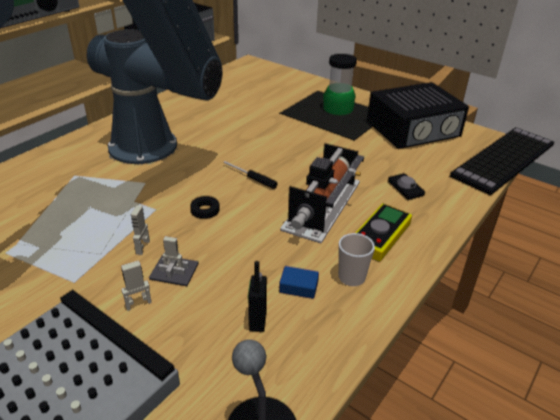

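The scene shows the coil with its grooved shaft end at scene (268,226) / side (300,215). The holder with the clip is at scene (255,158) / side (174,268), with look-alikes at scene (231,130) and (285,132). The slider is at scene (307,237).

```bash
cat > h.py <<'E'
import numpy as np,cv2
def load(n): return dict(np.load(f'{n}.npz'))
def cloud(d,P=None):
    z=d['range_z'];v,u=np.mgrid[:z.shape[0],:z.shape[1]];K=d['mtx']
    c=np.stack([(u-K[0,2])/K[0,0]*z,(v-K[1,2])/K[1,1]*z,z,np.ones_like(z)],-1)
    w=c@(d['pose'] if P is None else P).T
    w=w[...,:3];w[z==0]=np.nan;return w
E
python3 - <<'E'
from h import *
a=load('scene');b=load('side');A=cloud(a);B=cloud(b)
for n,W,pts in[('scene',A,[(268,226),(255,158),(231,130),(285,132),(307,237),(360,288),(320,180)]),('side',B,[(300,215),(174,268),(135,285),(140,230),(320,170),(172,245)])]:
    for u,v in pts: print(n,u,v,np.round(W[v,u],3))
ims=[]
for d,r in[(a,(205,315,255,375)),(b,(140,250,280,370)),(a,(115,180,215,305)),(b,(200,310,110,215))]:
    c=d['image'][r[0]:r[1],r[2]:r[3]];ims.append(cv2.resize(c,(400,300),interpolation=cv2.INTER_CUBIC))
cv2.imwrite('pics/c1.png',np.vstack([np.hstack(ims[:2]),np.hstack(ims[2:])]))
for n,W in[('A',A),('B',B)]:
    P=W.reshape(-1,3);P=P[np.isfinite(P).all(1)]
    t=P[(abs(P[:,2])<.01)&(P[:,0]>.2)&(P[:,0]<.9)];print(n,'desk z',np.median(t[:,2]))
E
```

```text
scene 268 226 [ 0.638 -0.063  0.067]
scene 255 158 [ 0.49  -0.311  0.024]
scene 231 130 [ 0.499 -0.422  0.07 ]
scene 285 132 [ 0.368 -0.306  0.067]
scene 307 237 [0.617 0.066 0.153]
scene 360 288 [0.58  0.229 0.074]
scene 320 180 [ 0.375 -0.123 -0.002]
side 300 215 [ 0.63  -0.058  0.074]
side 174 268 [ 0.49  -0.334  0.026]
side 135 285 [ 0.498 -0.443  0.065]
side 140 230 [ 0.372 -0.322  0.065]
side 320 170 [0.62  0.032 0.149]
side 172 245 [ 0.49  -0.331  0.09 ]
A desk z -0.0008779548693590433
B desk z 0.002038964025659007
```

View pics/c1.png

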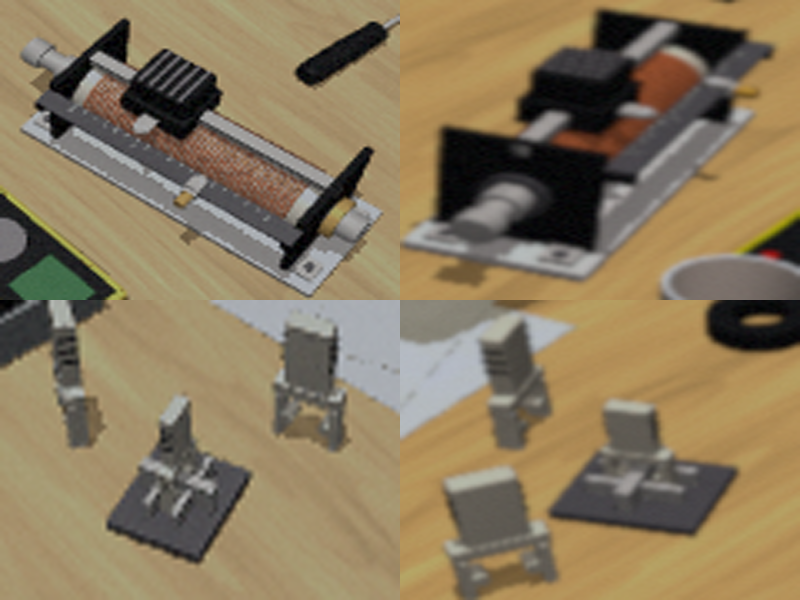

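The crops show the grooved shaft at the robot's -y end and the slider pointer at about scene (298,250). The marker nib is at about scene (315,272). The small clip is in its holder, thin side towards the scene camera. I'll fit a model to the depth clouds.

```bash
cat >> h.py <<'E'
from scipy.optimize import least_squares
def box(p,c,s):
    q=abs(p-np.array(c))-np.array(s)/2
    return np.linalg.norm(np.maximum(q,0),axis=1)+np.minimum(q.max(1),0)
def cyl(p,y0,y1,z,r):
    q=np.stack([np.hypot(p[:,0],p[:,2]-z)-r,abs(p[:,1]-(y0+y1)/2)-(y1-y0)/2],1)
    return np.linalg.norm(np.maximum(q,0),axis=1)+np.minimum(q.max(1),0)
def coil(p,ys):
    return np.min([box(p,(0,0,.005),(.11,.29,.01)),box(p,(0,-.114,.064),(.096,.008,.108)),box(p,(0,.114,.064),(.096,.008,.108)),
     cyl(p,-.11,.11,.062,.0325),cyl(p,-.177,-.118,.062,.014),cyl(p,-.118,.118,.11,.006),box(p,(0,ys,.111),(.052,.06,.026)),
     box(p,(0,ys,.138),(.044,.052,.028)),box(p,(.056,0,.103),(.018,.236,.006))],axis=0)
def clipm(p,_):  # plate is the holder's
    return np.min([box(p,(0,0,.005),(.09,.076,.01)),box(p,(0,0,.0745),(.028,.012,.047))],axis=0)
def toloc(P,x,y,z,a):
    c,s=np.cos(a),np.sin(a);d=P-np.array([x,y,z]);return np.stack([c*d[:,0]+s*d[:,1],-s*d[:,0]+c*d[:,1],d[:,2]],1)
def fit(P,f,x0):
    r=least_squares(lambda v:f(toloc(P,*v[:4]),v[4]),x0,loss='soft_l1',f_scale=.002,x_scale=[.01,.01,.01,.1,.01])
    e=f(toloc(P,*r.x[:4]),r.x[4]);return r.x,np.median(abs(e)),len(P)
E
python3 - <<'E'
from h import *
for n in['scene','side']:
    d=load(n);P=cloud(d).reshape(-1,3);P=P[np.isfinite(P).all(1)]
    Q=P[(np.hypot(P[:,0]-.607,P[:,1]-.09)<.19)&(P[:,2]>.006)]
    Q=Q[toloc(Q,.607,.09,0,.2)[:,0].__abs__()<.08]
    for a in(.0,.2,.35):print(n,*[np.round(k,4) for k in fit(Q,coil,[.607,.09,0,a,-.03])])
    H=P[(np.hypot(P[:,0]-.49,P[:,1]-.325)<0)|((np.hypot(P[:,0]-.49,P[:,1]+.32)<.065)&(P[:,2]>.006)&((P[:,2]<.016)|(P[:,2]>.053)))]
    for a in(.3,-.3,-.9):print(n,'clip',*[np.round(k,4) for k in fit(H,clipm,[.49,-.325,0,a,0])])
E
```

```text
scene [ 0.599   0.0974 -0.001   0.2054 -0.0424] 0.0013 4674
scene [ 0.6003  0.0915 -0.001   0.2069 -0.0364] 0.0013 4674
scene [ 0.6003  0.0915 -0.001   0.2069 -0.0364] 0.0013 4674
scene clip [ 4.802e-01 -3.253e-01 -3.000e-04  4.476e-01  0.000e+00] 0.0012 367
scene clip [ 4.801e-01 -3.253e-01 -3.000e-04  4.449e-01  0.000e+00] 0.0012 367
scene clip [ 4.8760e-01 -3.2980e-01 -1.0000e-04 -1.0586e+00  0.0000e+00] 0.0018 367
side [ 0.5983  0.0903  0.0023  0.2078 -0.0344] 0.0012 4580
side [ 0.5983  0.0903  0.0023  0.2078 -0.0344] 0.0012 4580
side [ 0.5983  0.0903  0.0023  0.2076 -0.0344] 0.0012 4580
side clip [ 0.4774 -0.3255  0.0019  0.4279  0.    ] 0.001 902
side clip [ 0.4774 -0.3255  0.0019  0.4279  0.    ] 0.001 902
side clip [ 0.4771 -0.318   0.002  -1.1655  0.    ] 0.0016 902
```

```bash
python3 -m crank '[{"dp":[0.725,0.76,0],"angular":[0,0,8.37]},{"dp":[0.725,0.76,0],"angular":[0,0,8.37]},{"dp":[0.725,0.76,0],"angular":[0,0,8.37]},{"dp":[0.725,0.76,0],"angular":[0,0,8.37]},{"dp":[0.725,0.76,0],"angular":[0,0,8.37]},{"dp":[0.725,0.76,0],"angular":[0,0,8.37]},{"dp":[0.725,0.76,0],"angular":[0,0,8.37]},{"dp":[0.725,0.76,0],"angular":[0,0,8.37]},{"dp":[0.725,0.76,0],"angular":[0,0,8.37]},{"dp":[0.725,0.76,0],"angular":[0,0,8.37]},{"dp":[0.725,0.76,0],"angular":[0,0,8.37]},{"dp":[0,0,0],"angular":[0,0,0]},{"dp":[0,0,0],"angular":[0,0,0]}]' 0 100
cat >> h.py <<'E'
from scipy.spatial.transform import Rotation as R
def wrist(name=None):
    from station import sense,vision
    s=sense();d=vision.snapshot('wrist');T=np.eye(4);T[:3,:3]=R.from_quat(s['tool_rot']).as_matrix();T[:3,3]=s['tcp_pos']
    d['pose']=T@d['mount']
    if name: np.savez(f'{name}.npz',**d);cv2.imwrite(f'pics/{name}.png',d['image'])
    Y=T[:3,1];print('t',s['t'],'tcp',np.round(s['tcp_pos'],4),'tooly yaw',np.arctan2(Y[1],Y[0]),'toolz',np.round(T[:3,2],3),'F',np.round(s['force'],1),'gap',s['finger_gap'],s['gripper_force'])
    return d
E
python3 - <<'E'
from h import *
d=wrist('w1');print(np.round(d['mount'],3))
P=cloud(d).reshape(-1,3);P=P[np.isfinite(P).all(1)]
H=P[(np.hypot(P[:,0]-.479,P[:,1]+.325)<.07)&(P[:,2]>.006)&((P[:,2]<.016)|((P[:,2]>.053)&(P[:,2]<.11)))]
for a in(.3,-1.1):print('clip',*[np.round(k,4) for k in fit(H,clipm,[.479,-.325,0,a,0])])
H=H[(H[:,2]>.053)]
f=lambda p,_:box(p,(0,0,.0745),(.028,.012,.047))
for a in(.3,-1.1):print('tab',*[np.round(k,4) for k in fit(H,f,[.479,-.325,0,a,0])])
E
```

```text
t: 1.4
tcp_pos: [0.4791, -0.3257, 0.2479]
tool_rot: [0.54, 0.842, -0.0, -0.0]
force: [-0.7, -0.4, 0.1]
finger_gap: 0.998
gripper_force: 0.0
t 1.4 tcp [ 0.4791 -0.3257  0.2479] tooly yaw 0.43042572703601545 toolz [-0.001  0.    -1.   ] F [-0.7 -0.4  0.1] gap 0.9978922010501688 0.0
[[ 0.001 -0.962 -0.273  0.068]
 [ 1.     0.001 -0.001 -0.001]
 [ 0.001 -0.273  0.962 -0.126]
 [ 0.     0.     0.     1.   ]]
clip [ 4.776e-01 -3.273e-01  2.000e-04  4.331e-01  0.000e+00] 0.0004 4249
clip [ 4.810e-01 -3.342e-01  3.000e-04 -1.136e+00  0.000e+00] 0.0007 4249
tab [ 4.776e-01 -3.272e-01  1.000e-04  4.363e-01  0.000e+00] 0.0002 708
tab [ 4.775e-01 -3.272e-01  1.000e-04  4.362e-01  0.000e+00] 0.0002 708
```

View pics/w1.png

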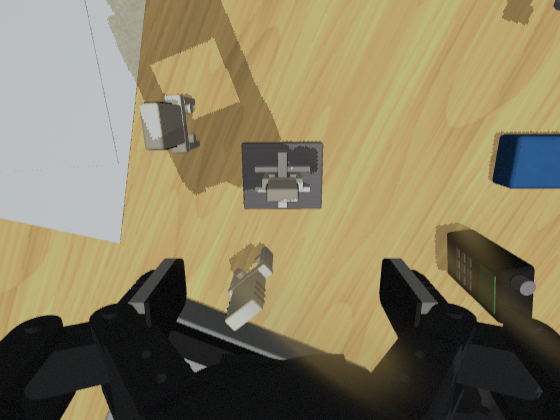

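The wrist view shows the small clip in its holder at (283,190); tab fit residual is 0.2 mm and the height agrees. Descend and grip.

```bash
python3 -m crank '[{"dp":[-0.05,-0.05,-0.9],"angular":[0,0,0.3]},{"dp":[0,0,-0.9],"angular":[0,0,0]},{"dp":[0,0,-0.9],"angular":[0,0,0]},{"dp":[0,0,-0.9],"angular":[0,0,0]},{"dp":[0,0,-0.9],"angular":[0,0,0]},{"dp":[0,0,-0.8],"angular":[0,0,0]},{"dp":[0,0,-0.36],"angular":[0,0,0]},{"dp":[0,0,0],"angular":[0,0,0]},{"dp":[0,0,0],"angular":[0,0,0]}]' 0 100 && python3 -m crank '[{"dp":[0,0,0],"angular":[0,0,0]},{"dp":[0,0,0],"angular":[0,0,0]},{"dp":[0,0,0],"angular":[0,0,0]},{"dp":[0,0,0],"angular":[0,0,0]},{"dp":[0,0,0],"angular":[0,0,0]},{"dp":[0,0,0],"angular":[0,0,0]},{"dp":[0,0,0],"angular":[0,0,0]},{"dp":[0,0,0],"angular":[0,0,0]}]' 1 100
```

```text
t: 2.35
tcp_pos: [0.4776, -0.3288, 0.0791]
tool_rot: [0.538, 0.843, -0.0, 0.001]
force: [-0.6, -0.1, 0.7]
finger_gap: 0.998
gripper_force: 0.0
t: 3.15
tcp_pos: [0.4781, -0.328, 0.0792]
tool_rot: [0.538, 0.843, 0.0, 0.001]
force: [1.1, 2.1, 6.1]
finger_gap: 0.313
gripper_force: 98.0
```

```bash
python3 -m crank '[{"dp":[0,0,0.5],"angular":[0,0,0]},{"dp":[0,0,1],"angular":[0,0,0]},{"dp":[0,0,1],"angular":[0,0,0]},{"dp":[0,0,1],"angular":[0,0,0]},{"dp":[0,0,0.8],"angular":[0,0,0]},{"dp":[0,0,0],"angular":[0,0,0]}]' ; python3 - <<'E'
from h import *
A=cloud(load('scene'));print('handheld',np.round(A[190,192],3),np.round(A[165,182],3),'tin',np.round(A[220,217],3),'cup',np.round(A[242,213],3))
d=wrist()
E
```

```text
t: 3.75
tcp_pos: [0.4789, -0.3293, 0.2105]
tool_rot: [0.538, 0.843, -0.001, 0.003]
force: [0.4, -0.4, -1.3]
finger_gap: 0.315
gripper_force: 98.4
handheld [ 0.726 -0.309  0.055] [ 0.726 -0.332  0.147] tin [ 0.725 -0.188  0.034] cup [ 0.783 -0.117  0.067]
t 3.75 tcp [ 0.4789 -0.3293  0.2105] tooly yaw 0.43538099501705874 toolz [ 0.005 -0.005 -1.   ] F [ 0.4 -0.4 -1.3] gap 0.31484415049692804 98.42257261276245
```

```bash
python3 -m crank '[{"dp":[0.504,0.91,0],"angular":[0,0,-1.31]},{"dp":[0.504,0.91,0],"angular":[0,0,-1.31]},{"dp":[0.504,0.91,0],"angular":[0,0,-1.31]},{"dp":[0.504,0.91,0],"angular":[0,0,-1.31]},{"dp":[0.504,0.91,0],"angular":[0,0,-1.31]},{"dp":[0.504,0.91,0],"angular":[0,0,-1.31]},{"dp":[0.504,0.91,0],"angular":[0,0,-1.31]},{"dp":[0.504,0.91,0],"angular":[0,0,-1.31]},{"dp":[0.504,0.91,0],"angular":[0,0,-1.31]},{"dp":[0.504,0.91,0],"angular":[0,0,-1.31]},{"dp":[0,0,0],"angular":[0,0,0]},{"dp":[0,0,0],"angular":[0,0,0]}]' ; python3 - <<'E'
from h import *
d=wrist('w2')
P=cloud(d).reshape(-1,3);P=P[np.isfinite(P).all(1)]
L=toloc(P,.5995,.091,0,.207);m=(abs(L[:,0])<.07)&(abs(L[:,1])<.18)&(L[:,2]>.006)&(L[:,2]<.157)&((L[:,1]>-.12)|(L[:,2]<.08))
print(m.sum())
for a in(.1,.25):print(*[np.round(k,4) for k in fit(P[m],coil,[.5995,.091,0,a,-.035])])
E
```

```text
t: 5.0
tcp_pos: [0.6276, -0.054, 0.2052]
tool_rot: [0.63, 0.777, -0.001, -0.002]
force: [-0.3, 0.5, -0.7]
finger_gap: 0.312
gripper_force: 98.6
t 5.0 tcp [ 0.6276 -0.054   0.2052] tooly yaw 0.20852857629647328 toolz [-0.004  0.001 -1.   ] F [-0.3  0.5 -0.7] gap 0.31245688729081533 98.58377695083618
28742
[ 0.5995  0.0896  0.      0.202  -0.0346] 0.0006 28742
[ 0.5995  0.0896  0.      0.202  -0.0346] 0.0006 28742
```

View pics/w2.png

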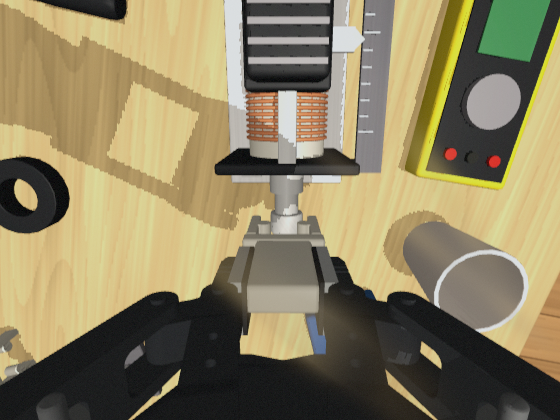

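The wrist view shows the clip held squarely at (285,270) over the shaft, with the groove at about (287,200). I'll measure the clip in hand.

```bash
python3 - <<'E'
from h import *
d=load('w2');P=cloud(d).reshape(-1,3);P=P[np.isfinite(P).all(1)]
L=toloc(P,.6276,-.054,0,.2085)
m=(abs(L[:,0])<.012)&(abs(L[:,1])<.03)&(L[:,2]>.185)&(L[:,2]<.24)
f=lambda p,_:box(p,(0,0,0),(.028,.012,.047))
print(m.sum(),*[np.round(k,4) for k in fit(P[m],f,[.6276,-.054,.2,.2,0])])
# full-rotation fit
def g(v):
    q=R.from_rotvec(v[3:]).inv().apply(P[m]-v[:3]);return box(q,(0,0,0),(.028,.012,.047))
r=least_squares(g,[.6276,-.054,.2,0,0,.2],loss='soft_l1',f_scale=.001,x_scale=[.01]*3+[.1]*3).x
M=R.from_rotvec(r[3:]);print(np.round(r,4),'z',M.as_matrix()[:,2],'rms',np.sqrt(np.mean(g(r)**2)))
print('bore',r[:3]+M.apply([0,0,-.0425]))
# shaft: stub beyond the collar / core points
S=toloc(P,.5995,.0896,0,.202);k=(abs(S[:,0])<.02)&(S[:,2]<.085)&(S[:,2]>.055)
for y in np.arange(-.15,-.117,.003):
    s=S[k&(abs(S[:,1]-y)<.0015)]
    if len(s)>10:print(round(y,3),len(s),'x',s[:,0].min().round(4),s[:,0].max().round(4),'top',np.percentile(s[:,2],98).round(4))
E
```

```text
4105 [ 0.6251 -0.0534  0.2006  0.2104  0.    ] 0.0002 4105
[ 0.6296 -0.0525  0.2006  0.001   0.0019  0.2079] z [ 1.98478964e-03 -8.12082713e-04  9.99997701e-01] rms 0.0004237441904362801
bore [ 0.6294836  -0.05241872  0.15808287]
-0.15 81 x -0.0091 0.0094 top 0.0732
-0.147 81 x -0.0091 0.0093 top 0.0729
-0.144 77 x -0.0091 0.0092 top 0.0731
-0.141 78 x -0.0133 0.0133 top 0.0764
-0.138 117 x -0.0132 0.0132 top 0.0769
-0.135 119 x -0.0132 0.0132 top 0.0771
-0.132 121 x -0.0132 0.0131 top 0.0768
-0.129 122 x -0.0132 0.013 top 0.077
-0.126 65 x -0.0123 0.012 top 0.0768
```

```bash
python3 -m crank '[{"dp":[0.04,-0.07,-0.45],"angular":[0,0,-0.35]},{"dp":[0.03,-0.08,-0.5],"angular":[0,0,0]},{"dp":[0,0,-0.5],"angular":[0,0,0]},{"dp":[0,0,-0.35],"angular":[0,0,0]},{"dp":[0,0,0],"angular":[0,0,0]},{"dp":[0,0,0],"angular":[0,0,0]}]'; python3 - <<'E'
from h import *
d=wrist()
E
```

```text
t: 5.65
tcp_pos: [0.6306, -0.0597, 0.1529]
tool_rot: [0.633, 0.774, -0.0, -0.0]
force: [0.3, 0.1, -0.5]
finger_gap: 0.312
gripper_force: 98.6
t 5.65 tcp [ 0.6306 -0.0597  0.1529] tooly yaw 0.19981828747413882 toolz [-0.001  0.    -1.   ] F [ 0.3  0.1 -0.5] gap 0.3115036186371626 98.58672738075256
```

```bash
python3 -m crank '[{"dp":[-0.025,0.04,-0.3],"angular":[0,0,0]},{"dp":[0,0,-0.3],"angular":[0,0,0]},{"dp":[0,0,-0.1],"angular":[0,0,0]},{"dp":[0,0,0],"angular":[0,0,0]}]';  python3 -m crank '[{"dp":[0,0,-0.1],"angular":[0,0,0]},{"dp":[0,0,-0.1],"angular":[0,0,0]},{"dp":[0,0,-0.1],"angular":[0,0,0]}]'
```

```text
t: 6.1
tcp_pos: [0.6296, -0.0579, 0.1316]
tool_rot: [0.633, 0.774, -0.0, -0.001]
force: [0.2, -0.8, -0.7]
finger_gap: 0.312
gripper_force: 98.6
t: 6.4
tcp_pos: [0.6303, -0.0582, 0.1235]
tool_rot: [0.633, 0.774, 0.0, 0.0]
force: [1.1, 0.0, 3.5]
finger_gap: 0.31
gripper_force: 98.8
```

```bash
python3 -m crank '[{"dp":[0,0,-0.1],"angular":[0,0,0]},{"dp":[0,0,-0.1],"angular":[0,0,0]}]';  python3 -m crank '[{"dp":[0,0,-0.1],"angular":[0,0,0]},{"dp":[0,0,-0.1],"angular":[0,0,0]}]'; python3 -m crank '[{"dp":[0,0,-0.06],"angular":[0,0,0]},{"dp":[0,0,0],"angular":[0,0,0]}]'
```

```text
t: 6.6
tcp_pos: [0.631, -0.0585, 0.1203]
tool_rot: [0.633, 0.774, 0.0, 0.001]
force: [-4.3, 0.2, 18.4]
finger_gap: 0.31
gripper_force: 101.0
t: 6.8
tcp_pos: [0.631, -0.0588, 0.1152]
tool_rot: [0.633, 0.775, 0.0, 0.002]
force: [-3.8, -0.5, 13.9]
finger_gap: 0.311
gripper_force: 100.8
t: 7.0
tcp_pos: [0.6306, -0.0587, 0.1111]
tool_rot: [0.633, 0.774, 0.0, 0.001]
force: [-1.8, -0.9, 3.2]
finger_gap: 0.312
gripper_force: 99.1
```

```bash
python3 -m crank '[{"dp":[0,0,-0.06],"angular":[0,0,0]},{"dp":[0,0,0],"angular":[0,0,0]},{"dp":[0,0,0],"angular":[0,0,0]}]'; python3 -m crank '[{"dp":[0,0,-0.05],"angular":[0,0,0]},{"dp":[0,0,0],"angular":[0,0,0]}]'; python3 - <<'E'
from h import *
d=wrist('w3');s=load('w3');P=cloud(s).reshape(-1,3);P=P[np.isfinite(P).all(1)]
L=toloc(P,.6306,-.0587,0,.2)
m=(abs(L[:,0])<.012)&(abs(L[:,1])<.03)&(L[:,2]>.095)&(L[:,2]<.15)
f=lambda p,_:box(p,(0,0,0),(.028,.012,.047))
x=fit(P[m],f,[.6306,-.0587,.105,.2,0])[0];print('bore z',x[2]-.0425,'loc',toloc(x[None,:3],.6296,-.0573,0,.202))
E
```

```text
t: 7.3
tcp_pos: [0.6305, -0.0585, 0.1089]
tool_rot: [0.633, 0.774, 0.0, 0.001]
force: [-1.6, -0.5, 7.2]
finger_gap: 0.313
gripper_force: 100.0
t: 7.5
tcp_pos: [0.6306, -0.0585, 0.1088]
tool_rot: [0.633, 0.774, 0.0, 0.001]
force: [-3.7, 0.0, 15.4]
finger_gap: 0.312
gripper_force: 100.9
t 7.5 tcp [ 0.6306 -0.0585  0.1088] tooly yaw 0.20073754252696174 toolz [ 0.001 -0.001 -1.   ] F [-3.7  0.  15.4] gap 0.3115126904286179 100.9278953075409
bore z 0.06179341911584665 loc [[ 0.00301945 -0.0002624   0.10429342]]
```

```bash
python3 -m crank '[{"dp":[0,0,0.04],"angular":[0,0,0]},{"dp":[0,0,0],"angular":[0,0,0]},{"dp":[0,0,0],"angular":[0,0,0]},{"dp":[0,0,0],"angular":[0,0,0]},{"dp":[0,0,0],"angular":[0,0,0]}]' 0.2;  python3 -m crank '[{"dp":[0,0,0.4],"angular":[0,0,0]},{"dp":[0,0,1],"angular":[0,0,0]},{"dp":[0,0,1],"angular":[0,0,0]},{"dp":[0,0,1],"angular":[0,0,0]},{"dp":[0,0,0],"angular":[0,0,0]},{"dp":[0,0,0],"angular":[0,0,0]}]' 1; python3 - <<'E'
from h import *
d=wrist('w4');s=load('w4');P=cloud(s).reshape(-1,3);P=P[np.isfinite(P).all(1)]
L=toloc(P,.6296,-.0573,0,.202)
m=(abs(L[:,0])<.03)&(abs(L[:,1])<.03)&(L[:,2]>.107)&(L[:,2]<.16)
f=lambda p,_:box(p,(0,0,.0605+.046-.0465+.0140),(.028,.012,.047))
f=lambda p,_:box(p,(0,0,0),(.028,.012,.047))
x=fit(P[m],f,[.6296,-.0573,.105,.2,0])[0];print(m.sum(),'bore z',x[2]-.0425,'yaw',x[3],'loc',toloc(x[None,:3],.6296,-.0573,0,.202))
E
```

```text
t: 8.05
tcp_pos: [0.63, -0.058, 0.1071]
tool_rot: [0.633, 0.774, -0.0, -0.0]
force: [0.2, -0.6, 0.4]
finger_gap: 0.799
gripper_force: 0.0
t: 8.65
tcp_pos: [0.6305, -0.0582, 0.211]
tool_rot: [0.633, 0.774, 0.0, 0.001]
force: [-0.5, 0.4, -0.4]
finger_gap: -0.004
gripper_force: 0.0
t 8.65 tcp [ 0.6305 -0.0582  0.211 ] tooly yaw 0.2004967599876028 toolz [ 0.002 -0.001 -1.   ] F [-0.5  0.4 -0.4] gap -0.003727321869803904 0.0
996 bore z 0.06198224325378187 yaw 0.20434254433071192 loc [[-0.00032221 -0.00042984  0.10448224]]
```

View pics/w4.png

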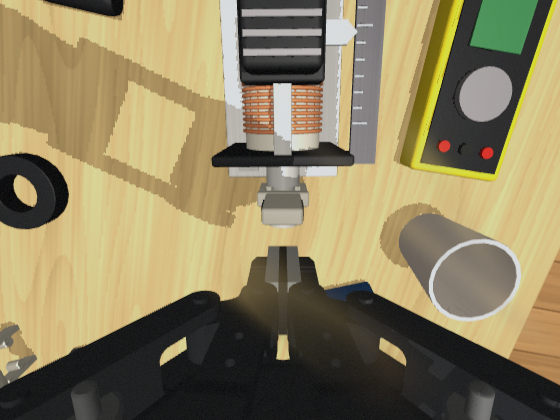

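The wrist view shows the clip seated at (282,205), in the groove to within 0.5 mm. The pointer is at (352,32), with the marker out of view above. I'll move behind the slider, high, and look.

```bash
python3 -m crank '[{"dp":[-0.2,0.99,0],"angular":[0,0,0]},{"dp":[-0.23,1,0],"angular":[0,0,0]},{"dp":[0,0,0],"angular":[0,0,0]},{"dp":[0,0,0],"angular":[0,0,0]}]'; python3 - <<'E'
from h import *
d=wrist('w5')
P=cloud(d).reshape(-1,3);P=P[np.isfinite(P).all(1)]
L=toloc(P,.5995,.0896,0,.202);m=(abs(L[:,0])<.07)&(abs(L[:,1])<.18)&(L[:,2]>.006)&(L[:,2]<.157)&(L[:,1]>-.07)
for a in(.2,):print(*[np.round(k,4) for k in fit(P[m],coil,[.5995,.0896,0,a,-.035])])
cv2.imwrite('pics/w5c.png',cv2.resize(d['image'][0:240,200:520],(800,600),interpolation=cv2.INTER_CUBIC))
E
```

```text
t: 9.1
tcp_pos: [0.6163, 0.0022, 0.2082]
tool_rot: [0.632, 0.775, -0.001, -0.001]
force: [-0.1, 1.3, 0.6]
finger_gap: -0.001
gripper_force: 0.0
t 9.1 tcp [0.6163 0.0022 0.2082] tooly yaw 0.20200068068728624 toolz [-0.003  0.    -1.   ] F [-0.1  1.3  0.6] gap -0.0011584412106129338 0.0
[ 5.903e-01  1.295e-01  1.000e-04  2.189e-01 -7.660e-02] 0.0007 26742
```

View pics/w5c.png

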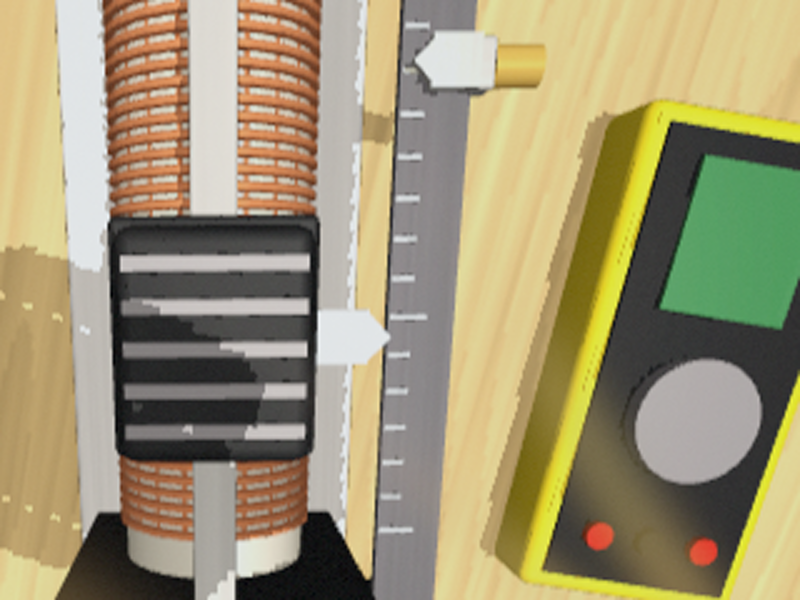

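The pointer tip is at wrist px (355,135) and the marker tip at (366,24).

```bash
cat >> h.py <<'E'
def dist(d,pn,mk):
    W=cloud(d);o=[]
    for (u,v),k in((pn,-3),(mk,4)):
        q=W[int(round(v)),int(round(u))+k]           # height of the part just inside its tip
        r=d['pose'][:3,:3]@np.array([(u-d['mtx'][0,2])/d['mtx'][0,0],(v-d['mtx'][1,2])/d['mtx'][1,1],1]);c=d['pose'][:3,3]
        p=c+r*(q[2]-c[2])/r[2];L=toloc(p[None],.5995,.0896,0,.202)[0];o.append(L);print(np.round(q,4),'local',np.round(L,4))
    print('to go mm',(o[1][1]-o[0][1])*1e3)
E
python3 - <<'E'
from h import *
d=load('w5');dist(d,(355.2,135.2),(366,24))
a=load('scene');A=cloud(a);dist(a,(298.5,249.7),(315,271.7))
E
```

```text
[0.6496 0.0642 0.111 ] local [ 0.0461 -0.0351  0.111 ]
[0.6431 0.1304 0.1119] local [0.0485 0.0313 0.1119]
to go mm 66.32063641190781
[0.6483 0.0591 0.1123] local [ 0.0355 -0.0332  0.1123]
[0.64   0.1401 0.1035] local [0.0553 0.0331 0.1035]
to go mm 66.32304765000227
```

```bash
python3 -m crank '[{"dp":[0.036,0.007,-0.64],"angular":[0,0,0]},{"dp":[0,0,-0.7],"angular":[0,0,0]},{"dp":[0,0,-0.6],"angular":[0,0,0]},{"dp":[0,0,0],"angular":[0,0,0]},{"dp":[-0.06,0.294,0],"angular":[0,0,0]},{"dp":[0,0,0],"angular":[0,0,0]},{"dp":[0,0,0],"angular":[0,0,0]}]'; python3 -m crank '[{"dp":[-0.02,0.098,0],"angular":[0,0,0]},{"dp":[-0.02,0.098,0],"angular":[0,0,0]},{"dp":[0,0,0],"angular":[0,0,0]}]'; python3 -m crank '[{"dp":[-0.02,0.098,0],"angular":[0,0,0]},{"dp":[-0.02,0.098,0],"angular":[0,0,0]},{"dp":[0,0,0],"angular":[0,0,0]}]'
```

```text
t: 9.85
tcp_pos: [0.6172, 0.0107, 0.1526]
tool_rot: [0.633, 0.774, 0.001, 0.001]
force: [-0.6, -0.2, -0.5]
finger_gap: 0.003
gripper_force: 0.0
t: 10.15
tcp_pos: [0.6152, 0.017, 0.1518]
tool_rot: [0.633, 0.774, 0.0, 0.0]
force: [0.2, 0.1, 0.4]
finger_gap: -0.001
gripper_force: 0.0
t: 10.45
tcp_pos: [0.6145, 0.0209, 0.1516]
tool_rot: [0.632, 0.775, -0.001, 0.001]
force: [-0.3, -4.7, 0.4]
finger_gap: 0.002
gripper_force: 2.4
```

```bash
python3 -m crank '[{"dp":[-0.02,0.1,0],"angular":[0,0,0]},{"dp":[-0.02,0.098,0],"angular":[0,0,0]},{"dp":[-0.02,0.098,0],"angular":[0,0,0]},{"dp":[0,0,0],"angular":[0,0,0]}]'; python3 -m crank '[{"dp":[-0.02,0.098,0],"angular":[0,0,0]},{"dp":[-0.02,0.098,0],"angular":[0,0,0]},{"dp":[-0.02,0.098,0],"angular":[0,0,0]},{"dp":[-0.02,0.098,0],"angular":[0,0,0]},{"dp":[-0.02,0.098,0],"angular":[0,0,0]},{"dp":[-0.02,0.098,0],"angular":[0,0,0]},{"dp":[-0.02,0.098,0],"angular":[0,0,0]},{"dp":[-0.02,0.098,0],"angular":[0,0,0]},{"dp":[-0.02,0.098,0],"angular":[0,0,0]},{"dp":[-0.02,0.098,0],"angular":[0,0,0]},{"dp":[0,0,0],"angular":[0,0,0]}]'; python3 - <<'E'
from h import *
d=wrist('w6');cv2.imwrite('pics/w6c.png',cv2.resize(d['image'][60:300,200:520],(800,600),interpolation=cv2.INTER_CUBIC))
from station import sense
print(toloc(np.array(sense()['tcp_pos'])[None],.5995,.0896,0,.202))
E
```

```text
t: 10.85
tcp_pos: [0.6129, 0.0284, 0.1516]
tool_rot: [0.632, 0.775, -0.002, 0.002]
force: [0.3, -7.0, 0.1]
finger_gap: 0.002
gripper_force: 4.1
t: 11.95
tcp_pos: [0.6067, 0.0579, 0.1516]
tool_rot: [0.632, 0.775, -0.002, 0.002]
force: [0.2, -8.3, -0.5]
finger_gap: -0.001
gripper_force: 4.1
t 11.95 tcp [0.6067 0.0579 0.1516] tooly yaw 0.2018733973497937 toolz [ 0.001 -0.005 -1.   ] F [ 0.2 -8.3 -0.5] gap -0.0005581807970820683 4.114695377647877
[[ 0.0007301  -0.03255624  0.15158289]]
```

View pics/w6c.png

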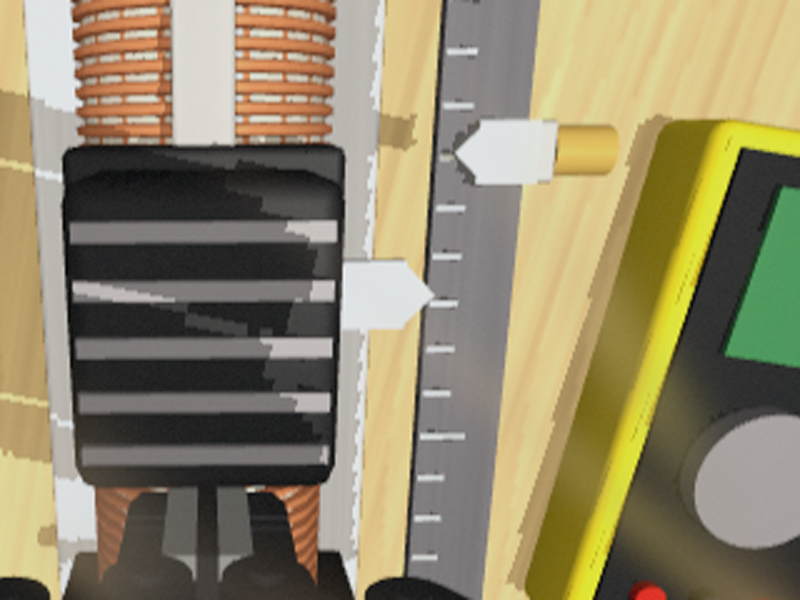

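The pointer tip is at px (373.6,178.4) and the marker tip at (382,120.8).

```bash
python3 - <<'E'
from h import *
d=load('w6');dist(d,(373.6,178.4),(382,120.8))
E
```

```text
[0.643  0.1018 0.1119] local [0.0464 0.0031 0.1119]
[0.6421 0.1305 0.1127] local [0.048  0.0316 0.1127]
to go mm 28.559232164378034
```

```bash
python3 -m crank '[{"dp":[-0.02,0.098,0],"angular":[0,0,0]},{"dp":[-0.02,0.098,0],"angular":[0,0,0]},{"dp":[-0.02,0.098,0],"angular":[0,0,0]},{"dp":[-0.02,0.098,0],"angular":[0,0,0]},{"dp":[-0.02,0.098,0],"angular":[0,0,0]},{"dp":[-0.02,0.098,0],"angular":[0,0,0]},{"dp":[-0.02,0.098,0],"angular":[0,0,0]},{"dp":[-0.02,0.098,0],"angular":[0,0,0]},{"dp":[0,0,0],"angular":[0,0,0]}]'; python3 - <<'E'
from h import *
d=wrist('w7');cv2.imwrite('pics/w7c.png',cv2.resize(d['image'][110:230,320:480],(800,600),interpolation=cv2.INTER_CUBIC))
from station import sense
print(toloc(np.array(sense()['tcp_pos'])[None],.5995,.0896,0,.202))
E
```

```text
t: 12.9
tcp_pos: [0.6018, 0.0814, 0.1516]
tool_rot: [0.632, 0.775, -0.002, 0.002]
force: [-0.0, -8.9, 0.6]
finger_gap: -0.005
gripper_force: 4.1
t 12.9 tcp [0.6018 0.0814 0.1516] tooly yaw 0.20194110343260474 toolz [ 0.    -0.005 -1.   ] F [-0.  -8.9  0.6] gap -0.004762977647320233 4.11318339407444
[[ 0.00056321 -0.00844321  0.15156018]]
```

View pics/w7c.png

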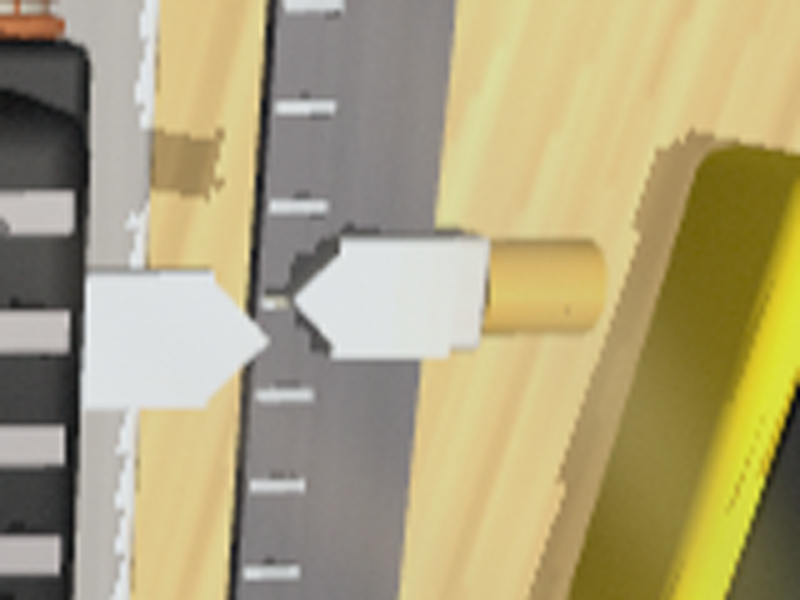

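The pointer tip is at px (373.6,178.2) and the marker tip at (378.8,169.6). Only a few mm remain.

```bash
python3 - <<'E'
from h import *
d=load('w7');dist(d,(373.6,178.2),(378.8,169.6))
E
```

```text
[0.6378 0.1255 0.1124] local [0.0461 0.0274 0.1124]
[0.6428 0.1306 0.1119] local [0.0485 0.0317 0.1119]
to go mm 4.35375469263476
```

```bash
python3 -m crank '[{"dp":[-0.013,0.065,0],"angular":[0,0,0]},{"dp":[-0.013,0.065,0],"angular":[0,0,0]},{"dp":[0,0,0],"angular":[0,0,0]},{"dp":[0,0,0],"angular":[0,0,0]}]'; python3 - <<'E'
from h import *
d=wrist('w8');cv2.imwrite('pics/w8c.png',cv2.resize(d['image'][110:230,320:480],(800,600),interpolation=cv2.INTER_CUBIC))
from station import sense
print(toloc(np.array(sense()['tcp_pos'])[None],.5995,.0896,0,.202))
E
```

```text
t: 13.35
tcp_pos: [0.601, 0.0852, 0.1516]
tool_rot: [0.632, 0.775, -0.002, 0.002]
force: [0.2, -9.6, 1.4]
finger_gap: -0.001
gripper_force: 4.2
t 13.35 tcp [0.601  0.0852 0.1516] tooly yaw 0.20173390941722064 toolz [ 0.    -0.005 -1.   ] F [ 0.2 -9.6  1.4] gap -0.0007665176043475207 4.204859957098961
[[ 0.00057222 -0.00461299  0.15158898]]
```

View pics/w8c.png

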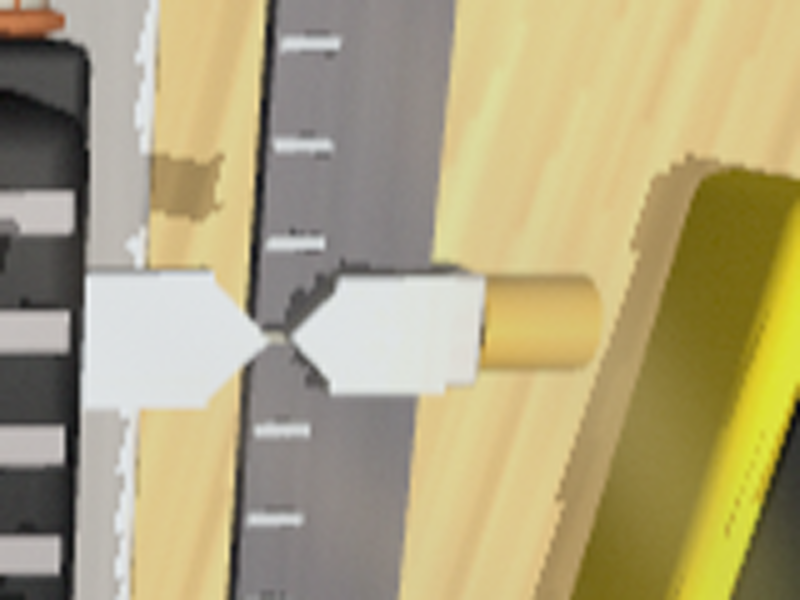

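The pointer and marker tips now face each other at crop rows 341 and 337. Back off, lift, recheck and hand in.

```bash
python3 -m crank '[{"dp":[0.04,-0.2,0],"angular":[0,0,0]},{"dp":[0.06,-0.3,0],"angular":[0,0,0]},{"dp":[0,0,0],"angular":[0,0,0]},{"dp":[0,0,0.8],"angular":[0,0,0]},{"dp":[0,0,0.8],"angular":[0,0,0]},{"dp":[0.1,-0.5,0.8],"angular":[0,0,0]},{"dp":[0.1,-0.5,0],"angular":[0,0,0]},{"dp":[0.1,-0.5,0],"angular":[0,0,0]},{"dp":[0,0,0],"angular":[0,0,0]},{"dp":[0,0,0],"angular":[0,0,0]},{"dp":[0,0,0],"angular":[0,0,0]}]'; python3 - <<'E'
from h import *
from station import vision,order
def sl(P):
    L=toloc(P,.5995,.0896,0,.202);m=(abs(L[:,0])<.035)&(L[:,1]>-.03)&(L[:,1]<.1)&(L[:,2]>.12)&(L[:,2]<.157)
    f=lambda v:np.minimum(box(L[m],(v[1],v[0],.111+v[2]),(.052,.06,.026)),box(L[m],(v[1],v[0],.138+v[2]),(.044,.052,.028)))
    return m.sum(),least_squares(f,[.03,0,0],loss='soft_l1',f_scale=.002,x_scale=.01).x
d=wrist('w9');P=cloud(d).reshape(-1,3);P=P[np.isfinite(P).all(1)];print('slider y (marker .0315)',sl(P))
s=vision.snapshot('side');Q=cloud(s).reshape(-1,3);Q=Q[np.isfinite(Q).all(1)]
L=toloc(Q,.6296,-.0573,0,.202);m=(abs(L[:,0])<.03)&(abs(L[:,1])<.02)&(L[:,2]>.11)&(L[:,2]<.16);print('clip top',m.sum(),L[m].mean(0),L[m][:,2].max())
E
```

```text
t: 14.5
tcp_pos: [0.6119, 0.0285, 0.2222]
tool_rot: [0.633, 0.774, -0.001, -0.001]
force: [0.4, -0.4, 1.3]
finger_gap: 0.001
gripper_force: 0.0
t 14.5 tcp [0.6119 0.0285 0.2222] tooly yaw 0.2002869782366525 toolz [-0.003  0.001 -1.   ] F [ 0.4 -0.4  1.3] gap 0.001168125321406762 0.0
slider y (marker .0315) (np.int64(8443), array([ 0.03136782, -0.00097774,  0.00034248]))
clip top 125 [ 0.00100984 -0.00280791  0.12229051] 0.13257816524421717
```

```bash
python3 -c "
from station import order;print(order.sign_off())"
```

```text
the job is handed in; nothing more can be done
None
```

The job is handed in, though no verdict came back: by my last measurements the clip is home in the groove to about 0.5 mm, the pointer is within about 0.5 mm of the marker, and the gripper is clear after about 15 s.

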